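# Free a glued sherd from the ratchet clamp

## Robot

A 7-joint arm with a two-finger parallel gripper is mounted at the origin on a cart in front of the work surface, level with it; the furniture and walls round the work are solid. World frame = base frame: x ahead of the robot, y to its left, z up, the work surface at z = 0. Lengths are in mm, angles in rad, forces in N, time in s.
With the tool pointing down it reaches from about 400 to 875 mm from the base axis. Payload 4.4 kg.
Tool frame: the origin (TCP) lies at the very end of the fingers, on their centre line; the grasp point (between the pads) lies 19 mm behind it; z points along the fingers, y is the direction in which the jaws open and shut (so a half turn about z gives the same grasp; the last joint's range is limited). The gripper opens to 85 mm and grips with 20 to 120 N. Pads are 22 mm wide; open, the fingers measure 114 mm over their backs; the gripper's body (76 mm by 85 mm) begins 54 mm behind the grasp point. The pads swing forward as they close: fully open they stand 13 mm farther back than shut.
Start: joints at [1.206, 0.628, 0.038, 1.517, -0.027, 0.996, -0.02], TCP at [191.371, -621.205, 231.313] pointing down, gripper open.
Joint ranges: [-3.06, 3.06], [-0.37, 2.12], [-1.25, 1.32], [0.18, 2.47], [-1.1, 4.24], [0.23, 1.98], [-2.94, 2.94]. Speed limits (rad/s): [2.57, 2.57, 3.14, 3.14, 3.14, 3.14, 3.14].

## Interface

Orientations are given as [roll, pitch, yaw] about the fixed x, y, z axes, in that order (R = Rz(yaw) Ry(pitch) Rx(roll)).
In Python, from cell import ctrl, eyes gives the robot as it stands.
- The arm moves only by the tool move_arm, never from a script. Its argument "increments" is a list of rows, each a list of 6 numbers: the shift along the tool's x, y, z in cm, then the turn, a rotation vector about the tool's x, y, z in degrees. In form: [[x, y, z, wx, wy, wz], ...]. A call has 1 to 20 rows; each row is the pose to reach, as a shift and turn from the pose commanded when the call began, along the tool's axes at that moment; what a row does not reach only later rows make up. A row lasts 1/10 s, in which the tool goes at most 50 mm and 8.59 degrees, less where a joint would pass 70% of its speed; a pose out of reach is approached as far as the arm can. A call with a gripper value outside its range is refused whole. "grip" is the opening, from -1 (shut) to 1 (fully open), set as the call begins (left out, the last holds). The fingers move at their own pace and stop on an object; the grip force is fixed at half the most. Time passes only in rows, so rows that repeat a pose let the fingers close. It gives the time, the measured TCP pose, the force and the opening at its end, in the units of the state.
- ctrl.read_state(): the state, without advancing time (a new reading comes with each control period).
- eyes.get_image(name): name is "scene" or "top" or "wrist"; returns the picture (400x640x3 uint8, red, green, blue); there is no depth.
- eyes.calibration(name): a dict with "fx", "fy", "cx", "cy" (pixels), "pose" (4x4, takes a point from camera to world coordinates); the wrist camera has in their place "tool_from_camera" (4x4, takes a point from camera to tool coordinates, whose origin is the TCP and whose axes are the flange's). Camera axes: x right, y up, looking along -z (the intrinsics and any distortion apply to the point x, -y, -z); pixel columns grow to the right and rows downward; lengths in mm; the calibration is good to about 2 mm. A picture is of the moment at which its call begins: read the wrist's pose just before it. calibration takes no time and is no camera call.
- ctrl.finish_job(): hands the job in, once; it reports no verdict.
The state is a dict: "clock": time; "qpos": joint angles; "qd": joint speeds; "tau": joint torques, N m; "eef_pos": TCP position; "tool_rot": TCP orientation; "force": force on the tool from outside, world axes, zero at the start; "torque": the same for the moment, N m; "width": finger opening in mm.
Only numpy, scipy, OpenCV 4.12 (cv2) and the standard library are available. Lean on these libraries where they do the work, as an engineer would, in place of code of your own. Each camera call takes 0.05 s, during which the arm holds its last target. There are 200 camera calls.

## Task

The glue on the pottery sherd held in the ratchet bar clamp has set. Lift the clamp's orange pawl paddle and slide the jaw right back from the sherd, then take the sherd out and lay it flat on the padding of the blue tray without letting it fall.

Things in the scene. Friction and masses are not known exactly. Their poses are not given: they have to be found in the camera images.
- pawl_paddle (a point): Centre of the orange paddle on the free end of the clamp's pawl, 26 (x) x 14 (y) x 14 mm, 45 mm above the desk when down: pinch it across y from above. Under it: a toothed bar 10 mm wide, 34 mm high, on a base plate 90 mm wide, 12 mm high. x points along the bar away from the sherd, the way the jaw opens; y is level; x and z tip with the pawl.
- clamp_pawl (a joint): Lift of the pawl, rad: 0 = down, locked in the notches; above 0.2 (paddle up 16 mm) it is clear; stop at 1.0. Its hinge, along the paddle's y, lies 78 mm from the paddle centre towards the sherd (-x), 7 mm lower, and rides on the jaw: pulling the raised paddle along the bar, away from the sherd, brings the jaw along. Lifts with under 1 N; falls back when let go.
- clamp_jaw (a joint): How far the aluminium jaw has slid back from the sherd, m: 0 = clamped, 0.060 = fully back against its stops. About 2 N of friction; it stays where it is left. While clamped, a 10 mm lip on the jaw overhangs the end of the sherd. The clamp's highest part is 68 mm above the desk.
- work_sherd: Brown-grey pottery sherd in the clamp (the only one in it; others lie about), 100 x 43 x 20 mm, 40 to 75 g, flat on a wooden bed 26 mm wide. Origin: centre of its underside, 40 mm above the desk at the start; x along its length and the bar, y across its width, z up. Pinch it across y in the middle, where it is 12 mm thick; its ends curve up to 20 mm.
- tray: Blue shallow tray, fixed, 190 mm (x) x 170 mm (y), rim 24 mm above the desk, walls 5 mm thick, with a grey padded floor 9 mm above the desk. Origin: centre of its underside.
There are look-alikes about, which are no part of the job. What is shaped like the work_sherd but pink or turquoise is not meant.

How it is judged:
By the outcome, as a careful person would: the job done as asked, in the order asked, and still so for the second after the job is handed in, with the robot touching nothing.
It also fails if it takes over 45 s, if anything falls off the work surface, if the arm or the gripper's body presses on something with over 40 N, if the wrist force passes 120 N, or if a joint passes its speed limit or range.

## Working session

There is one attempt and no reset: what is moved stays moved. The work goes in short steps, Python scripts to look and compute and a tool call to move; the robot and the scene stay as the last step left them, time stands still between calls to the robot, and variables do not carry over. Pictures are saved under pics/ and viewed, about 8 in all and at most 12, crops included, and the job is handed in when it is done.

Besides the shell and the picture viewer there is one more tool, called after ">>>" as name(argument=value, ...) on one line, values as JSON. move_arm: Moves the arm, as the interface text tells. Its arguments: {"type":"object","properties":{"increments":{"type":"array","items":{"type":"array","items":{"type":"number"}}},"grip":{"type":"number"}},"required":["increments"]}

```bash
ls; mkdir -p pics; python3 - <<'E'
from cell import ctrl, eyes
import cv2, numpy as np
s=ctrl.read_state();print(s)
for n in ("scene","top","wrist"):
    im=eyes.get_image(n);cv2.imwrite(f"pics/{n}0.png",im[:,:,::-1])
    c=eyes.calibration(n);print(n,{k:(np.round(v,4).tolist()) if not isinstance(v,str) else v for k,v in c.items()})
E
```

```text
pics
{'clock': 0.0, 'qpos': array([ 1.20620083,  0.62935018,  0.03842904,  1.51835853, -0.0270085 ,
        0.99630997, -0.0200227 ]), 'qd': array([-1.87017602e-03, -9.35094238e-05,  1.91263993e-05,  8.93411726e-04,
        1.14746626e-03,  2.14914169e-03, -4.90373961e-04]), 'tau': array([-5.09118490e-04, -5.63407660e+01,  1.22583076e+00, -1.93449068e+01,
        1.09753740e-02,  1.04301138e-02, -6.43088910e-06]), 'eef_pos': array([ 191.19349894, -620.59098469,  230.38926286]), 'tool_rot': array([-3.13968416e+00,  1.06586488e-05,  2.98778838e-01]), 'force': array([ 0.93021082, -0.02580368,  0.12536869]), 'torque': array([-0.01361287, -0.02850515, -0.05505652]), 'width': 85.36390981734394}
scene {'fx': 452.5888, 'fy': 452.5888, 'cx': 326.5868, 'cy': 200.6786, 'pose': [[-0.8691, 0.228, -0.439, 43.6758], [-0.4942, -0.3619, 0.7904, 702.5884], [0.0214, 0.9039, 0.4272, 477.3012], [0.0, 0.0, 0.0, 1.0]]}
top {'fx': 405.1888, 'fy': 405.1888, 'cx': 315.6023, 'cy': 200.4859, 'pose': [[0.0046, 0.9958, -0.0913, 379.8258], [-0.9999, 0.0058, 0.0122, -39.9703], [0.0127, 0.0912, 0.9957, 1029.5361], [0.0, 0.0, 0.0, 1.0]]}
wrist {'fx': 349.5656, 'fy': 349.5656, 'cx': 310.3398, 'cy': 194.3939, 'tool_from_camera': [[0.0007, 0.9573, 0.2891, 73.2269], [1.0, -0.0006, -0.0004, -1.0674], [-0.0002, 0.2891, -0.9573, -143.0458], [0.0, 0.0, 0.0, 1.0]]}
```

View pics/top0.png

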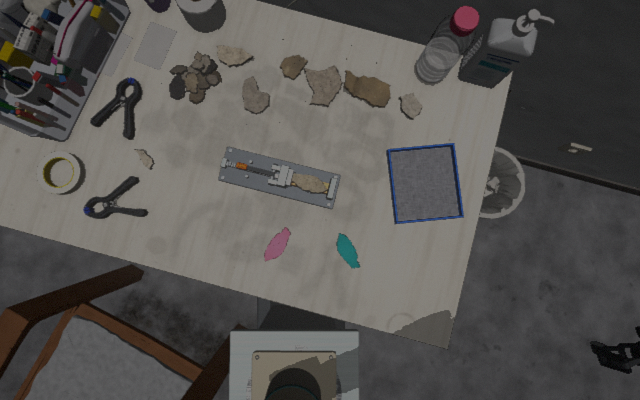

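View pics/scene0.png

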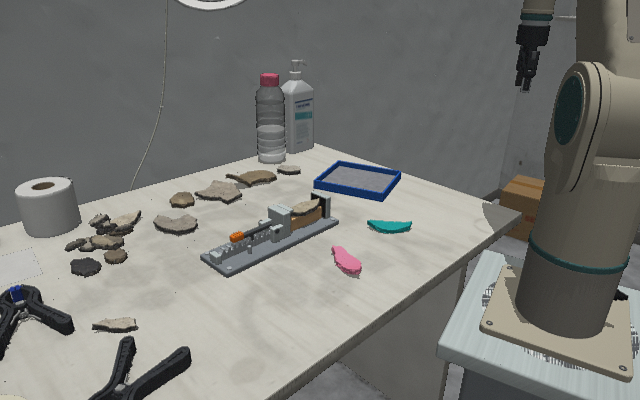

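The top view shows the clamp at about (280,178), with the orange paddle at (240,166) and the brown-grey sherd at (311,184) in it. The tray is at (425,183). The look-alikes are pink (278,243), turquoise (348,251), and loose brown sherds along the top edge. The scene view agrees: paddle (237,237), sherd (308,207). The sherd in the clamp is the only one that fits. I'll confirm it in a crop while measuring.

```bash
cat > h.py <<'E'
from cell import ctrl, eyes
import cv2, numpy as np
from scipy.spatial.transform import Rotation as R
def cam(name,s=None):
    c=eyes.calibration(name)
    if name=="wrist":
        s=s or ctrl.read_state(); T=np.eye(4); T[:3,:3]=R.from_euler('xyz',s['tool_rot']).as_matrix(); T[:3,3]=s['eef_pos']
        P=T@np.array(c['tool_from_camera'])
    else: P=np.array(c['pose'])
    return c,P
def ray(name,u,v,s=None):
    c,P=cam(name,s); d=np.array([(u-c['cx'])/c['fx'],-(v-c['cy'])/c['fy'],-1.])
    d=P[:3,:3]@d; return P[:3,3],d/np.linalg.norm(d)
def onz(name,u,v,z,s=None):
    o,d=ray(name,u,v,s); return o+d*(z-o[2])/d[2]
def two(r1,r2):
    A=np.stack([r1[1],-r2[1]],1); t=np.linalg.lstsq(A,r2[0]-r1[0],rcond=None)[0]
    p,q=r1[0]+t[0]*r1[1],r2[0]+t[1]*r2[1]; return (p+q)/2,np.linalg.norm(p-q)
def blob(im,lo,hi,roi=None):
    m=cv2.inRange(cv2.cvtColor(im,cv2.COLOR_RGB2HSV),lo,hi)
    if roi: k=np.zeros_like(m);x0,y0,x1,y1=roi;k[y0:y1,x0:x1]=255;m&=k
    cs=cv2.findContours(m,cv2.RETR_EXTERNAL,cv2.CHAIN_APPROX_NONE)[0]
    c=max(cs,key=cv2.contourArea); return cv2.minAreaRect(c),cv2.contourArea(c),c
E
python3 - <<'E'
from h import *
t=cv2.imread("pics/top0.png")[:,:,::-1].copy(); s=cv2.imread("pics/scene0.png")[:,:,::-1].copy()
O=((4,150,120),(18,255,255))
bt=blob(t,*O,roi=(210,140,350,215)); bs=blob(s,*O,roi=(190,180,350,280)); print(bt[:2],bs[:2])
print("paddle 2view",two(ray("top",*bt[0][0]),ray("scene",*bs[0][0])),"top plane",onz("top",*bt[0][0],50))
b=blob(t,(105,120,50),(125,255,255),roi=(370,130,480,240)); print(b[:2])
q=cv2.boxPoints(b[0]); w=np.array([onz("top",*p,24) for p in q]); print("tray corners",w.round(0),w.mean(0).round(1), [np.linalg.norm(w[i]-w[i-1]).round() for i in range(4)])
pl=np.array([onz("top",*p,12) for p in [(227,148),(339,174),(333,208),(220,181)]]);print("plate",pl.round(0),pl.mean(0).round(1))
print("sherd",onz("top",311,184,52).round(1))
x=t[135:220,205:355]; y=s[180:280,190:350]
out=np.vstack([cv2.resize(x,(700,400),interpolation=cv2.INTER_CUBIC)[:290+90],])
cv2.imwrite("pics/crop1.png",out[:,:,::-1])
E
```

```text
(((240.90383911132812, 165.48077392578125), (9.805807113647461, 4.510671138763428), 11.309932708740234), 24.5) (((235.9000244140625, 234.80003356933594), (4.919349670410156, 12.521980285644531), 63.43495178222656), 44.5)
paddle 2view (array([555.32679807, 131.49981511,  47.73156673]), np.float64(1.1951145661199805)) top plane [554.41601179 130.75504277  50.        ]
(((424.9154357910156, 182.8230743408203), (76.2813491821289, 67.35084533691406), 82.87498474121094), 4876.0)
tray corners [[ 603. -232.   24.]
 [ 626. -402.   24.]
 [ 434. -420.   24.]
 [ 412. -253.   24.]] [ 519.  -326.7   24. ] [np.float64(192.0), np.float64(172.0), np.float64(193.0), np.float64(169.0)]
plate [[ 606.  174.   12.]
 [ 541. -112.   12.]
 [ 454.  -96.   12.]
 [ 521.  189.   12.]] [530.6  38.7  12. ]
sherd [509.7 -40.6  52. ]
```

View pics/crop1.png

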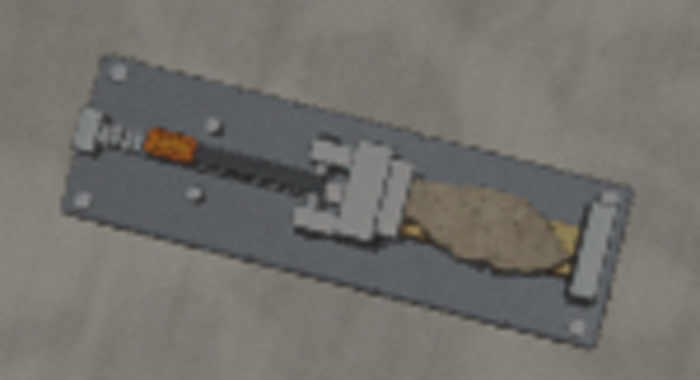

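The crop confirms it: the brown-grey sherd at crop (490,225) sits between the aluminium jaw (370,190) and the end stop (595,250). The paddle is at (170,145), and the jaw's stop pegs are at (213,125) and (195,195). The two-view paddle height of 48 mm and the tray size of 192x170 mm both match the description. The bar runs at a heading of about 77°. I'm moving to hover over the paddle.

>>> move_arm(increments=[[56,-60,5,0,0,-60],[56,-60,5,0,0,-60],[56,-60,5,0,0,-60],[56,-60,5,0,0,-60],[56,-60,5,0,0,-60],[56,-60,5,0,0,-60],[56,-60,5,0,0,-60],[56,-60,5,0,0,-60],[56,-60,5,0,0,-60],[56,-60,5,0,0,-60],[56,-60,5,0,0,-60],[56,-60,5,0,0,-60],[56,-60,5,0,0,-60],[56,-60,5,0,0,-60],[56,-60,5,0,0,-60],[56,-60,5,0,0,-60],[56,-60,5,0,0,-60],[56,-60,5,0,0,-60],[56,-60,5,0,0,-60],[56,-60,5,0,0,-60]], grip=0)

```text
clock: 2.15
eef_pos: [549.4, 115.2, 181.1]
tool_rot: [-3.141, 0.002, 1.344]
force: [-0.0, -0.7, 0.2]
width: 42.5
```

```bash
python3 - <<'E'
from h import *
s=ctrl.read_state(); w=eyes.get_image("wrist"); cv2.imwrite("pics/w1.png",w[:,:,::-1])
print(s['eef_pos'],s['tool_rot'])
b=blob(w,(4,150,100),(18,255,255)); print(b[:2])
t=cv2.imread("pics/top0.png")[:,:,::-1].copy()
bt=blob(t,(4,150,120),(18,255,255),roi=(210,140,350,215))
print(two(ray("wrist",*b[0][0],s),ray("top",*bt[0][0])))
q=np.array([onz("wrist",*p,52,s) for p in cv2.boxPoints(b[0])]);print(q.round(1),q.mean(0))
E
```

```text
[549.37948464 115.16439796 181.11996444] [-3.14094643e+00  1.64903284e-03  1.34405179e+00]
(((312.5, 163.0), (30.0, 15.0), 90.0), 334.5)
(array([554.40038012, 131.33713373,  47.8996449 ]), np.float64(0.8894996703499021))
[[551.1 145.4  52. ]
 [562.6 142.7  52. ]
 [557.3 119.1  52. ]
 [545.6 121.8  52. ]] [554.14738718 132.25661313  52.        ]
```

View pics/w1.png

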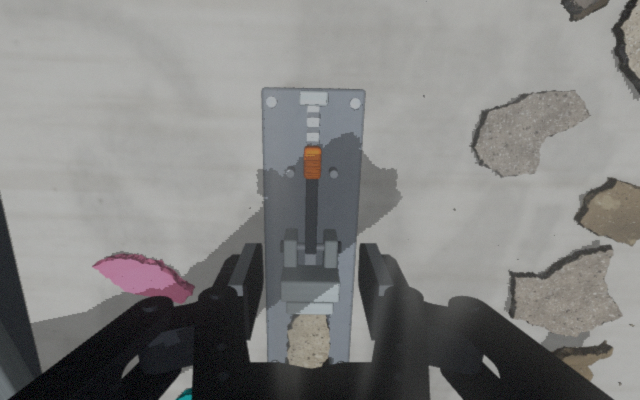

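The wrist view shows the paddle at (312,163), aligned with the tool. The stop pegs are at (290,173) and (334,173), the end cap is at (313,98) and the jaw at (310,285). I'm checking peg and cap heights before lowering the fingers.

```bash
python3 - <<'E'
from h import *
s=ctrl.read_state()
for n,a,b in (("pegL",(290,173),(246.8,176.4)),("pegR",(334,173),(250.6,161.6)),("cap",(313,98),(224.3,162.6)),("jawtop",(309,288),(284,175.5))):
    p,e=two(ray("wrist",*a,s),ray("top",*b)); d=p[:2]-[554.4,131.7]; u=np.array([.225,.974]); print(n,p.round(1),e.round(1),"along",(d@u).round(1),"across",(d@[-.974,.225]).round(1))
E
```

```text
pegL [531.8 121.   19.4] 1.0 along -15.5 across 19.6
pegR [570.  112.1  18.5] 0.3 along -15.6 across -19.6
cap [566.6 179.1  16.8] 1.9 along 48.9 across -1.3
jawtop [528.1  25.4  56.8] 2.7 along -109.4 across 1.7
```

>>> move_arm(increments=[[1.7,0.1,4,0,0,0],[1.7,0.1,8,0,0,0],[1.7,0.1,11,0,0,0],[1.7,0.1,13,0,0,0],[1.7,0.1,14.2,0,0,0],[1.7,0.1,15.1,0,0,0],[1.7,0.1,15.1,0,0,0],[1.7,0.1,15.1,0,0,0]])

```text
clock: 3.0
eef_pos: [555.3, 133.3, 31.1]
tool_rot: [3.14, -0.001, 1.346]
force: [-0.6, -0.1, 0.6]
width: 42.8
```

>>> move_arm(increments=[[0,0,0,0,0,0],[0,0,0,0,0,0],[0,0,0,0,0,0],[0,0,0,0,0,0],[0,0,0,0,0,0]], grip=-1)

```text
clock: 3.5
eef_pos: [554.8, 133.7, 30.7]
tool_rot: [3.141, -0.001, 1.346]
force: [-0.2, 1.3, 3.7]
width: 12.8
```

>>> move_arm(increments=[[-0.1,0,-0.8,0,0,0],[-0.3,0,-1.6,0,0,0],[-0.6,0,-2.4,0,0,0],[-0.9,0,-3.0,0,0,0],[-1.0,0,-3.2,0,0,0],[-1.0,0,-3.2,0,0,0]])

```text
clock: 4.1
eef_pos: [551.9, 122.9, 62.6]
tool_rot: [-3.141, 0.001, 1.345]
force: [-1.3, -0.8, -3.9]
width: 12.6
```

```bash
python3 - <<'E'
from h import *
s=ctrl.read_state(); a=eyes.get_image("scene"); print(s['eef_pos'],s['force'],s['width'])
cv2.imwrite("pics/s2.png",cv2.resize(a[170:290,180:360],(720,480),interpolation=cv2.INTER_CUBIC)[:,:,::-1])
E
```

```text
[551.93567933 122.86216705  62.55540535] [-1.26330001 -0.8004117  -3.88619577] 12.5967605648812
```

View pics/s2.png

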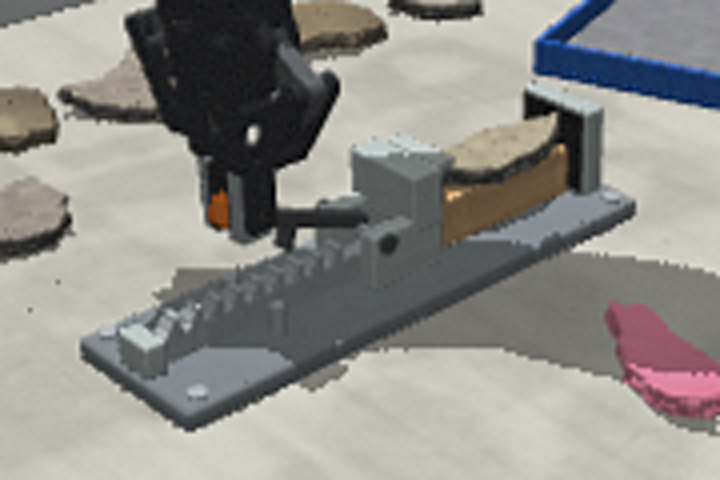

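The pawl is raised with its tooth clear of the bar, and the paddle is in the fingers at crop (218,208). Now I pull it along the bar.

>>> move_arm(increments=[[0.5,0,0,0,0,0],[1.2,0,0,0,0,0],[2,0,0,0,0,0],[2.8,0,0,0,0,0],[3.6,0,0,0,0,0],[4.4,0,0,0,0,0],[5.1,0,0,0,0,0],[5.7,0,0,0,0,0],[6.2,0,0,0,0,0],[6.3,0,0,0,0,0],[6.3,0,0,0,0,0]])

```text
clock: 5.25
eef_pos: [566.4, 181.6, 61.7]
tool_rot: [-3.141, 0.005, 1.345]
force: [0.0, -7.3, -4.6]
width: 12.6
```

```bash
python3 - <<'E'
from h import *
s=ctrl.read_state(); a=eyes.get_image("scene"); print(s['eef_pos'],s['force'],s['width'])
cv2.imwrite("pics/s3.png",cv2.resize(a[170:290,180:360],(720,480),interpolation=cv2.INTER_CUBIC)[:,:,::-1])
E
```

```text
[566.3647732  181.63674893  61.72206169] [ 0.02847168 -7.33897614 -4.57691759] 12.56722025442842
```

View pics/s3.png

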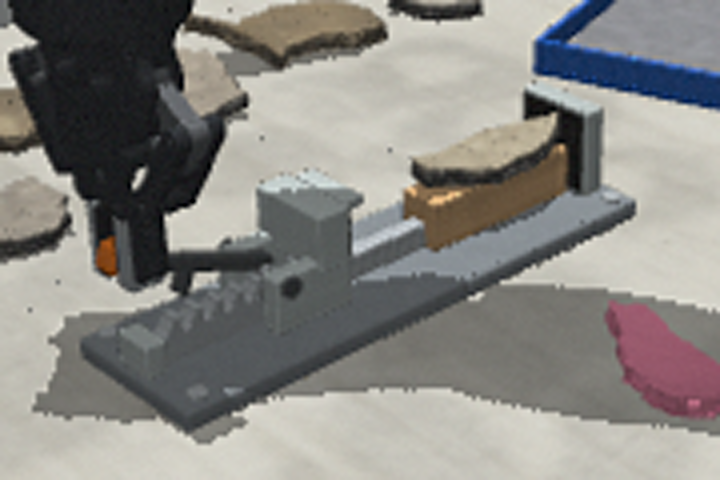

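The jaw moved 60 mm and the pull rose to 7 N, so it is against its stops. The sherd is free on its bed at crop (485,150). I'll lower the pawl, let go and go up.

>>> move_arm(increments=[[0.4,0,0.8,0,0,0],[0.6,0,1.6,0,0,0],[0.7,0,2.2,0,0,0],[0.8,0,2.7,0,0,0],[0.8,0,2.7,0,0,0]])

```text
clock: 5.8
eef_pos: [569.5, 193.9, 35.4]
tool_rot: [3.14, -0.002, 1.347]
force: [2.2, -1.7, 3.3]
width: 12.6
```

>>> move_arm(increments=[[0,0,0,0,0,0],[0,0,0,0,0,0],[0,0,0,0,0,0],[0,0,-2,0,0,0],[0,0,-6,0,0,0],[0,0,-10,0,0,0],[-4,0,-14,0,0,0],[-8,0,-14,0,0,0],[-12,0,-14,0,0,0],[-16,0,-14,0,0,0],[-18,0,-14,0,0,0],[-18,0,-14,0,0,0],[-18,0,-14,0,0,0]], grip=0.4)

```text
clock: 7.1
eef_pos: [528.4, 18.1, 175.5]
tool_rot: [3.141, -0.001, 1.346]
force: [-0.2, 1.2, 1.0]
width: 59.7
```

```bash
python3 - <<'E'
from h import *
s=ctrl.read_state(); w=eyes.get_image("wrist"); t=eyes.get_image("top"); cv2.imwrite("pics/w2.png",w[:,:,::-1]); cv2.imwrite("pics/t2.png",t[:,:,::-1])
print(s['clock'],s['eef_pos'],s['tool_rot'],s['force'],s['width'])
E
```

```text
7.1 [528.3671189   18.10731063 175.49874216] [ 3.14119659e+00 -1.18014547e-03  1.34594048e+00] [-0.20403614  1.1684065   0.95895629] 59.71318937079179
```

View pics/w2.png

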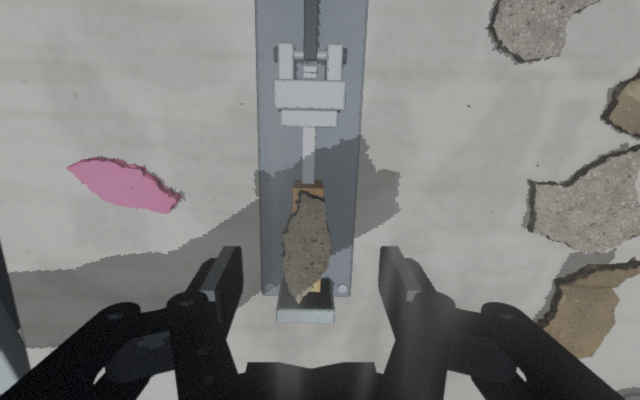

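The jaw is fully back at image (309,95). The sherd lies from (310,192) to (300,303), centred near (306,247), and the fingers are clear on either side. I'm measuring its centre.

```bash
python3 - <<'E'
from h import *
s=ctrl.read_state(); w=cv2.imread("pics/w2.png")[:,:,::-1].copy()
hsv=cv2.cvtColor(w,cv2.COLOR_RGB2HSV); print(hsv[245,306],hsv[190,295],hsv[285,318],hsv[240,270],hsv[240,340])
b=blob(w,(8,25,40),(25,110,200),roi=(270,186,350,308)); print(b[:2]); x,y,ww,hh=cv2.boundingRect(b[2]);print(x,y,ww,hh)
mo=cv2.moments(b[2]); c=(mo['m10']/mo['m00'],mo['m01']/mo['m00']);print("centroid",c,onz("wrist",*c,52,s))
f=b[2][:,0,:]; top=f[f[:,1].argmin()]; bot=f[f[:,1].argmax()]
A,B=onz("wrist",*top,58,s),onz("wrist",*bot,58,s);print(A,B,np.linalg.norm(A-B),(A+B)/2,np.degrees(np.arctan2(*(A-B)[1::-1])))
for v in range(int((top[1]+bot[1])/2)-15,int((top[1]+bot[1])/2)+16,10):
    r=f[f[:,1]==v][:,0]; L,Rr=onz("wrist",r.min(),v,50,s),onz("wrist",r.max(),v,50,s); print(v,r.min(),r.max(),L.round(1),Rr.round(1),np.linalg.norm(L-Rr).round(1),((L+Rr)/2).round(1))
E
```

```text
[ 15  30 101] [ 15  71 125] [ 19  80 169] [105  27  95] [102  27  95]
(((306.0, 248.5), (46.0, 107.0), 0.0), 3064.5)
283 195 47 108
centroid (307.77505846521996, 246.18681677271985) [514.47935319 -29.75535224  52.        ]
[523.46292635  15.79033799  58.        ] [494.50105966 -76.01438267  58.        ] 96.26472072911174 [508.981993   -30.11202234  58.        ] 72.49094641214134
233 287 327 [500.1 -15.2  50. ] [532.5 -22.5  50. ] 33.2 [516.3 -18.9  50. ]
243 285 328 [496.3 -23.6  50. ] [531.4 -31.6  50. ] 36.0 [513.9 -27.6  50. ]
253 287 327 [495.7 -32.9  50. ] [528.7 -40.4  50. ] 33.8 [512.2 -36.7  50. ]
263 286 327 [492.7 -41.9  50. ] [526.8 -49.6  50. ] 35.0 [509.7 -45.7  50. ]
```

>>> move_arm(increments=[[-2.5,-0.2,2,0,0,0],[-5.3,-0.35,4,0,0,0],[-5.3,-0.35,8,0,0,0],[-5.3,-0.35,11,0,0,0],[-5.3,-0.35,13,0,0,0],[-5.3,-0.35,14.2,0,0,0],[-5.3,-0.35,14.6,0,0,0],[-5.3,-0.35,14.6,0,0,0],[-5.3,-0.35,14.6,0,0,0]], grip=0.7)

```text
clock: 8.1
eef_pos: [513.8, -33.1, 30.2]
tool_rot: [3.14, -0.001, 1.347]
force: [0.1, -0.1, 0.9]
width: 72.6
```

>>> move_arm(increments=[[0,0,0,0,0,0],[0,0,0,0,0,0],[0,0,0,0,0,0],[0,0,0,0,0,0],[0,0,0,0,0,0],[0,0,0,0,0,0]], grip=-1)

```text
clock: 8.7
eef_pos: [513.6, -33.6, 30.5]
tool_rot: [3.14, -0.0, 1.346]
force: [-0.2, 0.5, 7.5]
width: 39.6
```

>>> move_arm(increments=[[0,0,-0.5,0,0,0],[0,0,-1.5,0,0,0],[0,0,-3,0,0,0],[0,0,-5,0,0,0],[0,0,-7,0,0,0],[0,0,-9,0,0,0],[0,0,-10,0,0,0],[0,0,-10,0,0,0]])

```text
clock: 9.5
eef_pos: [513.9, -33.6, 130.9]
tool_rot: [3.138, -0.001, 1.346]
force: [0.9, 0.1, -0.1]
width: 39.5
```

```bash
python3 - <<'E'
from h import *
s=ctrl.read_state(); w=eyes.get_image("wrist"); a=eyes.get_image("scene")
x=cv2.resize(a[110:290,180:400],(550,450)); y=w[150:400,150:470]
y=cv2.resize(y,(250,195)); out=np.zeros((450,800,3),np.uint8); out[:,:550]=x; out[:195,550:]=y
cv2.imwrite("pics/g.png",out[:,:,::-1])
print(s['clock'],s['eef_pos'],s['tool_rot'],s['force'],s['width'])
E
```

```text
9.5 [513.93455193 -33.61495638 130.89283034] [ 3.13843754e+00 -5.69149354e-04  1.34570663e+00] [ 0.86505144  0.1481658  -0.06786077] 39.515450209708945
```

View pics/g.png

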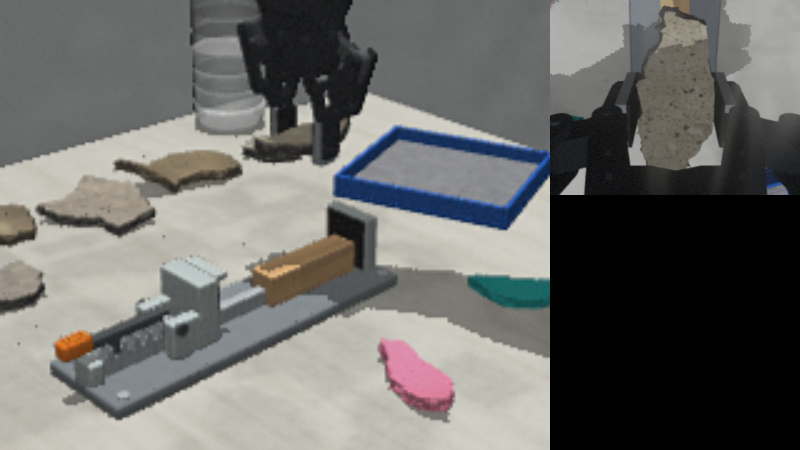

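The sherd is held level, at scene crop (300,138), and the clamp is open. The fingertips sit below the sherd's underside by up to about 9 mm, though, so they would bottom out on the padding before the sherd touched. I'll set it back on its bed and take it higher up, with the tips flush with the underside.

>>> move_arm(increments=[[0,0,3,0,0,0],[0,0,6,0,0,0],[0,0,8,0,0,0],[0,0,9.2,0,0,0],[0,0,9.7,0,0,0],[0,0,10,0,0,0],[0,0,10.1,0,0,0],[0,0,10.1,0,0,0]])

```text
clock: 10.4
eef_pos: [511.9, -33.4, 30.4]
tool_rot: [-3.141, 0.001, 1.346]
force: [-5.5, 0.3, 18.2]
width: 39.4
```

>>> move_arm(increments=[[0,0,0,0,0,0],[0,0,0,0,0,0],[0,0,0,0,0,0],[0,0,-0.3,0,0,0],[0,0,-0.65,0,0,0],[0,0,-0.65,0,0,0],[0,0,-0.65,0,0,0]], grip=0.3)

```text
clock: 11.1
eef_pos: [513.1, -33.5, 35.0]
tool_rot: [3.141, -0.0, 1.346]
force: [-0.7, -0.4, 0.2]
width: 55.6
```

>>> move_arm(increments=[[0,0,0,0,0,0],[0,0,0,0,0,0],[0,0,0,0,0,0],[0,0,0,0,0,0],[0,0,0,0,0,0]], grip=-1)

```text
clock: 11.6
eef_pos: [513.0, -33.5, 35.2]
tool_rot: [3.141, 0.0, 1.346]
force: [-0.8, 0.2, 5.4]
width: 39.6
```

>>> move_arm(increments=[[0,0,-0.5,0,0,0],[0,0,-1.5,0,0,0],[0,0,-3.5,0,0,0],[0,0,-6,0,0,0],[0,0,-8.5,0,0,0],[0,0,-10,0,0,0],[-2,0.5,-10,0,0,0],[-5,1.25,-10,0,0,0],[-8,2,-10,0,0,0],[-11,2.75,-10,0,0,0],[-14,3.5,-10,0,0,0],[-17,4.25,-10,0,0,0],[-20,5,-10,0,0,0],[-23,5.75,-10,0,0,0],[-26,6.5,-10,0,0,0],[-27.7,6.9,-10,0,0,0],[-28.4,7.1,-10,0,0,0],[-28.4,7.1,-10,0,0,0],[-28.4,7.1,-10,0,0,0]])

```text
clock: 13.5
eef_pos: [519.2, -324.1, 134.9]
tool_rot: [-3.141, -0.001, 1.348]
force: [-0.8, 0.2, -0.9]
width: 39.4
```

```bash
python3 - <<'E'
from h import *
s=ctrl.read_state(); w=eyes.get_image("wrist"); a=eyes.get_image("scene")
x=cv2.resize(a[110:230,270:430],(520,390)); y=cv2.resize(w,(280,175))
out=np.zeros((390,800,3),np.uint8); out[:,:520]=x; out[:175,520:]=y
cv2.imwrite("pics/g2.png",out[:,:,::-1])
print(s['clock'],s['eef_pos'],s['tool_rot'],s['force'],s['width'])
E
```

```text
13.5 [ 519.22397498 -324.06628827  134.89783455] [-3.14123515e+00 -1.49801479e-03  1.34799117e+00] [-0.76051247  0.21488776 -0.88053203] 39.36601689685655
```

View pics/g2.png

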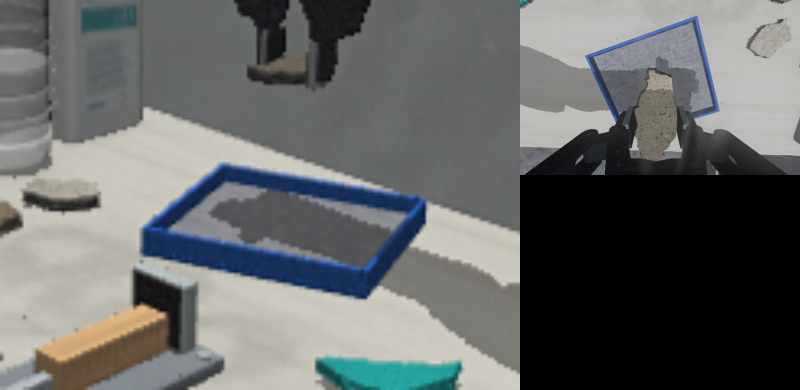

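The sherd is held level over the tray centre with the tips about flush, at crop (285,70). I'll lower it in small steps and watch the force.

>>> move_arm(increments=[[0,0,3,0,0,0],[0,0,6,0,0,0],[0,0,9,0,0,0],[0,0,11,0,0,0],[0,0,12,0,0,0],[0,0,12.4,0,0,0],[0,0,12.5,0,0,0],[0,0,12.5,0,0,0]])

```text
clock: 14.4
eef_pos: [519.6, -326.3, 10.8]
tool_rot: [3.14, 0.0, 1.346]
force: [-0.4, -0.8, -0.2]
width: 39.7
```

>>> move_arm(increments=[[0,0,0.15,0,0,0],[0,0,0.3,0,0,0],[0,0,0.3,0,0,0]])

```text
clock: 14.7
eef_pos: [519.4, -326.6, 7.8]
tool_rot: [3.14, 0.001, 1.346]
force: [-0.9, 0.6, 4.9]
width: 39.5
```

>>> move_arm(increments=[[0,0,0.1,0,0,0],[0,0,0.2,0,0,0],[0,0,0.2,0,0,0]])

```text
clock: 15.0
eef_pos: [519.5, -326.6, 7.7]
tool_rot: [3.14, 0.001, 1.346]
force: [-4.2, 2.8, 19.7]
width: 39.3
```

Contact came at TCP z≈7.8, but the sherd's underside should only touch at about 4. So the fingertips are resting on the padding with the sherd still roughly 3.5 mm above it. Letting go now would drop it. There is time, so I'm going back to the bed to take it 4 mm higher; where it touches there will test this.

>>> move_arm(increments=[[0,0,-1,0,0,0],[0,0,-4,0,0,0],[0,0,-8,0,0,0],[0,0,-12,0,0,0],[2,-0.5,-13,0,0,0],[5,-1.25,-13,0,0,0],[9,-2.25,-13,0,0,0],[13,-3.25,-13,0,0,0],[17,-4.25,-13,0,0,0],[21,-5.25,-13,0,0,0],[25,-6.25,-13,0,0,0],[27.6,-6.9,-13,0,0,0],[28.4,-7.1,-13,0,0,0],[28.4,-7.1,-13,0,0,0],[28.4,-7.1,-10,0,0,0],[28.4,-7.1,-7,0,0,0],[28.4,-7.1,-5,0,0,0],[28.4,-7.1,-4,0,0,0],[28.4,-7.1,-3.6,0,0,0],[28.4,-7.1,-3.6,0,0,0]])

```text
clock: 17.0
eef_pos: [513.0, -34.4, 40.8]
tool_rot: [-3.142, 0.0, 1.345]
force: [-1.0, -0.4, 0.1]
width: 39.3
```

>>> move_arm(increments=[[0,0,0.2,0,0,0],[0,0,0.2,0,0,0]])

```text
clock: 17.2
eef_pos: [513.4, -33.7, 39.4]
tool_rot: [3.14, -0.0, 1.346]
force: [-0.2, -0.1, 0.8]
width: 39.5
```

>>> move_arm(increments=[[0,0,0.2,0,0,0],[0,0,0.2,0,0,0]])

```text
clock: 17.4
eef_pos: [513.1, -33.5, 37.0]
tool_rot: [3.141, -0.0, 1.346]
force: [0.8, 0.0, -1.4]
width: 39.5
```

There is no contact at 37, so the sherd has not slipped and the tips were indeed touching first. I'll set it down and regrip 3.5 mm higher.

>>> move_arm(increments=[[0,0,0.1,0,0,0],[0,0,0.2,0,0,0],[0,0,0.2,0,0,0]])

```text
clock: 17.7
eef_pos: [513.1, -33.6, 35.6]
tool_rot: [3.141, 0.0, 1.346]
force: [-2.0, -0.5, 7.5]
width: 38.8
```

>>> move_arm(increments=[[0,0,0,0,0,0],[0,0,0,0,0,0],[0,0,0,0,0,0],[0,0,-0.2,0,0,0],[0,0,-0.4,0,0,0],[0,0,-0.4,0,0,0],[0,0,-0.4,0,0,0]], grip=0.3)

```text
clock: 18.4
eef_pos: [513.1, -33.5, 38.9]
tool_rot: [3.141, -0.0, 1.346]
force: [-0.4, 0.2, -0.9]
width: 55.4
```

>>> move_arm(increments=[[0,0,0,0,0,0],[0,0,0,0,0,0],[0,0,0,0,0,0],[0,0,0,0,0,0],[0,0,0,0,0,0]], grip=-1)

```text
clock: 18.9
eef_pos: [513.1, -33.5, 39.3]
tool_rot: [3.141, 0.0, 1.346]
force: [-0.9, -1.0, 5.5]
width: 39.6
```

>>> move_arm(increments=[[0,0,-0.5,0,0,0],[0,0,-1.5,0,0,0],[0,0,-3.5,0,0,0],[0,0,-6,0,0,0],[0,0,-8.5,0,0,0],[0,0,-9.6,0,0,0],[-2,0.5,-9.6,0,0,0],[-5,1.25,-9.6,0,0,0],[-8,2,-9.6,0,0,0],[-11,2.75,-9.6,0,0,0],[-14,3.5,-9.6,0,0,0],[-17,4.25,-9.6,0,0,0],[-20,5,-9.6,0,0,0],[-23,5.75,-9.6,0,0,0],[-26,6.5,-9.6,0,0,0],[-27.7,6.9,-9.6,0,0,0],[-28.4,7.1,-9.6,0,0,0],[-28.4,7.1,-9.6,0,0,0],[-28.4,7.1,-9.6,0,0,0]])

```text
clock: 20.8
eef_pos: [519.2, -324.0, 134.8]
tool_rot: [-3.141, -0.002, 1.348]
force: [-0.2, 0.8, -0.4]
width: 39.6
```

```bash
python3 - <<'E'
from h import *
s=ctrl.read_state(); a=eyes.get_image("scene")
cv2.imwrite("pics/g3.png",cv2.resize(a[80:230,300:440],(560,600))[:,:,::-1])
print(s['clock'],s['eef_pos'],s['tool_rot'],s['force'],s['width'])
E
```

```text
20.8 [ 519.19286739 -324.04954881  134.75830869] [-3.14107823e+00 -1.53488491e-03  1.34796279e+00] [-0.18215939  0.81488277 -0.44011525] 39.55843680395568
```

View pics/g3.png

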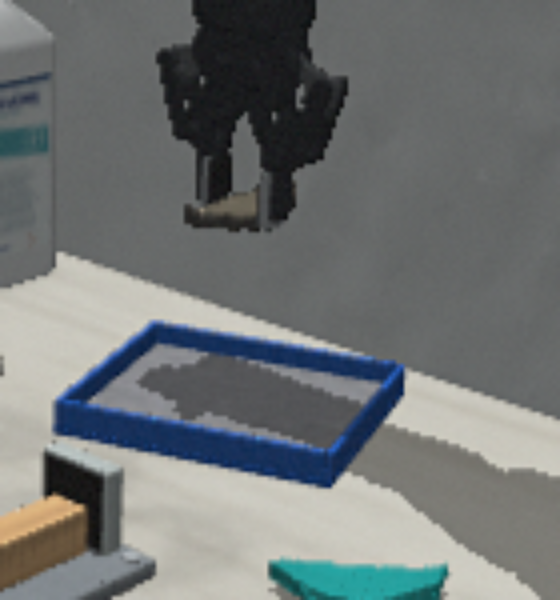

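The sherd is held level, with its underside now at the fingertips (crop (225,222)). I'm lowering it; contact should come near TCP z≈8.

>>> move_arm(increments=[[0,0,3,0,0,0],[0,0,6,0,0,0],[0,0,9,0,0,0],[0,0,11,0,0,0],[0,0,12,0,0,0],[0,0,12.2,0,0,0],[0,0,12.3,0,0,0],[0,0,12.3,0,0,0]])

```text
clock: 21.65
eef_pos: [519.7, -326.3, 12.9]
tool_rot: [3.14, 0.0, 1.346]
force: [-0.4, -0.1, -0.3]
width: 38.9
```

>>> move_arm(increments=[[0,0,0.1,0,0,0],[0,0,0.2,0,0,0],[0,0,0.3,0,0,0],[0,0,0.3,0,0,0]])

```text
clock: 22.05
eef_pos: [518.8, -326.2, 8.9]
tool_rot: [3.142, 0.0, 1.346]
force: [0.1, 0.3, -0.8]
width: 39.3
```

>>> move_arm(increments=[[0,0,0.1,0,0,0],[0,0,0.15,0,0,0],[0,0,0.15,0,0,0]])

```text
clock: 22.35
eef_pos: [518.9, -326.3, 8.3]
tool_rot: [3.141, 0.0, 1.346]
force: [-0.8, 0.6, 7.2]
width: 39.5
```

It touches at 8.3 as predicted for the sherd itself. I'll open and go up.

>>> move_arm(increments=[[0,0,0,0,0,0],[0,0,0,0,0,0],[0,0,0,0,0,0],[0,0,-0.5,0,0,0],[0,0,-2,0,0,0],[0,0,-5,0,0,0],[0,0,-9,0,0,0],[0,0,-13,0,0,0],[0,0,-17,0,0,0],[6,0,-19,0,0,0],[11,0,-19,0,0,0],[15,0,-19,0,0,0],[15,0,-19,0,0,0]], grip=0.4)

```text
clock: 23.65
eef_pos: [554.9, -170.2, 199.7]
tool_rot: [3.138, -0.006, 1.358]
force: [-0.0, 0.1, -0.7]
width: 59.6
```

```bash
python3 - <<'E'
from h import *
s=ctrl.read_state(); a=eyes.get_image("scene"); w=eyes.get_image("wrist")
out=np.zeros((600,800,3),np.uint8); out[:400]=cv2.resize(a[130:290,180:500],(800,400)); out[400:,:320]=cv2.resize(w,(320,200)); t=eyes.get_image("top"); out[400:,320:]=cv2.resize(t[110:250,200:536],(480,200))
cv2.imwrite("pics/end.png",out[:,:,::-1])
print(s['clock'],s['eef_pos'],s['force'],s['width'])
E
```

```text
23.65 [ 554.91643005 -170.23874917  199.69790673] [-0.0395232   0.10809635 -0.67534124] 59.64842181006714
```

View pics/end.png

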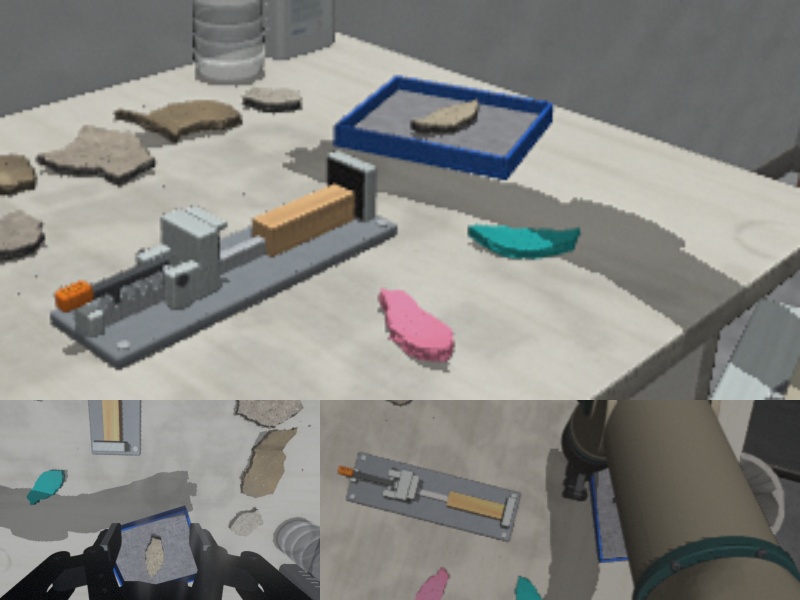

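The last picture shows the sherd flat in the middle of the tray, at (445,118). The jaw is fully back, the pawl is down and the arm is clear.

```bash
python3 -c "
from cell import ctrl
print(ctrl.finish_job())"
```

```text
the job is handed in; nothing more can be done
None
```

I lifted the pawl, slid the jaw back about 60 mm against its stops, and laid the sherd on the tray padding. The job was handed in at 23.7 s on the robot clock.

- **Regrips:** I set the sherd back on its bed twice to take a higher grip. With the first two grips, the fingertips would have met the padding before the sherd did. The second time I had already lowered it to the tray, where the tips pressed the padding at about 20 N before I went back.
- **Placing:** On the last lowering, contact came at TCP z 8.3 mm, where I expected the sherd itself to touch, with 7 N. I opened the fingers there, so any drop was negligible.
- **Last checks:** The final picture shows the sherd flat near the middle of the tray, the jaw back, the pawl down, the look-alikes unmoved and the arm clear. The wrist force was under 1 N, and the highest I saw was about 20 N.
- **Disagreements:** At the first tray lowering, contact came at 7.8 mm instead of the expected 4.2 mm, which is what showed that the fingertips were touching first. No other check failed or disagreed.

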